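# Stack the spring pack of a preparative chromatography column

## Task

Build the spring pack on the piston rod of the column head: lift the three conical spring washers out of the slotted rack and put them all on the rod with their faces alternating, the first with its yellow hollow face towards the flange, the second with its hollow face away from it, the third like the first, all sitting fully home one against the other. Leave the flat bronze ring in the rack and do not disturb anything else on the bench.

Things in the scene. Friction and masses are not known exactly. Their poses are not given: they have to be found in the camera images.
- washer_a_mid (a point): middle (on the axis, half-way end to end) of one of three equal steel conical washers: 125 mm outside, 64 mm bore, 5 mm thick, dished 3.9 mm so 8.9 mm end to end, 0.35 kg. Its y axis lies along the washer's axis and points to the narrow end (bare crowned face); the opposite, hollow face is painted yellow. Stands on edge in a rack slot, axis level, facing either way along the row
- washer_a_nose (a point): imaginary point on the axis of washer_a, 40 mm from its middle on the side of the narrow end: shows which way it faces
- washer_b_mid (a point): middle (on the axis, half-way end to end) of one of three equal steel conical washers: 125 mm outside, 64 mm bore, 5 mm thick, dished 3.9 mm so 8.9 mm end to end, 0.35 kg. Its y axis lies along the washer's axis and points to the narrow end (bare crowned face); the opposite, hollow face is painted yellow. Stands on edge in a rack slot, axis level, facing either way along the row
- washer_b_nose (a point): imaginary point on the axis of washer_b, 40 mm from its middle on the side of the narrow end: shows which way it faces
- washer_c_mid (a point): middle (on the axis, half-way end to end) of one of three equal steel conical washers: 125 mm outside, 64 mm bore, 5 mm thick, dished 3.9 mm so 8.9 mm end to end, 0.35 kg. Its y axis lies along the washer's axis and points to the narrow end (bare crowned face); the opposite, hollow face is painted yellow. Stands on edge in a rack slot, axis level, facing either way along the row
- washer_c_nose (a point): imaginary point on the axis of washer_c, 40 mm from its middle on the side of the narrow end: shows which way it faces
- rod: polished, oiled piston rod, fixed: 57 mm diameter (3.5 mm play all round in a bore), 100 mm long, standing out of an aluminium flange 136 mm across. Origin: centre of the flange face, 140 mm above the bench. z axis: along the rod to its nose, rising at 30 degrees from level, roughly away from the robot; y axis level. A washer let go on it slides down by its own weight
- rod_tip (a point): nose end of the piston rod, on its axis, 100 mm from the flange face; the last 22 mm of the rod taper to 32 mm across. In the finished pack the middles of the washers are 4.5, 13.4 and 22.3 mm from the flange face
- cradle: fixed grey cradle carrying the column head: base 210 mm by 150 mm. Origin on the bench under the centre of the flange face; its x axis is the level direction of the rod. Behind the flange (towards -x) a steel cylinder up to 120 mm across and 125 mm long slopes down to the base
- rack: fixed white and blue plastic rack, 150 mm by 242 mm, four slots 58 mm apart in a row along its y axis. A washer stands in it with its middle 80 mm and its rim top 142 mm above the bench. The slot walls, 85 mm tall, 13 mm apart, stand 45 to 67 mm either side of the row's middle line; between them the washers are free. Origin under its centre
- thrust_ring: flat bronze-coloured ring 125 mm across, 64 mm bore, 8 mm thick, no cone and no paint, standing on edge in one of the four slots of the rack; not part of this job. Origin at its middle, own y axis along its axis
- amber_bottle: brown bottle with black cap, 62 mm across, 140 mm tall, between rack and column head. Origin under its foot
- volumetric_flask: amber flask with a round belly 82 mm across and a thin neck, 200 mm tall. Origin under its foot
- ring_nut: dark steel slotted ring nut 100 mm across, 22 mm tall, lying flat on the bench. Origin under its centre
- wrench: steel wrench 190 mm long lying on the bench to the robot's right. Origin under it
- white_jar: white jar with blue lid, 80 mm across, 100 mm tall. Origin under its foot
- reagent_bottle: brown bottle with red cap, 68 mm across, 150 mm tall, beyond the rack to the robot's left. Origin under its foot
There are look-alikes about, which are no part of the job. Leave any green or turquoise look-alike of the part that bears washer_a_mid alone.

How it is judged:
By the outcome, as a careful person would: the job done as asked, in the order asked, and still so for the second after the job is handed in, with the robot touching nothing.
It also fails if it takes over 72 s, if anything falls off the work surface, if the arm or the gripper's body presses on something with over 40 N, if the wrist force passes 120 N, or if a joint passes its speed limit or range.

## Robot

A 6-joint arm with a two-finger parallel gripper is mounted at the origin on the work surface. World frame = base frame: x ahead of the robot, y to its left, z up, the work surface at z = 0. Lengths are in m, angles in rad, forces in N, time in s.
With the tool pointing down it reaches from about 0.4 to 0.825 m from the base axis. Payload 7 kg.
Tool frame: the origin (TCP) lies midway between the tips of the shut fingers; the grasp point (between the pads) lies 19 mm behind it; z points along the fingers, x is the direction in which the jaws open and shut, and the axes are right-handed (so a half turn about z gives the same grasp; the last joint's range is limited). The gripper opens to 88 mm and grips with 3 to 60 N. Pads are 19 mm wide; open, the fingers measure 130 mm over their backs; the gripper's body (78 mm by 193 mm) begins 47 mm behind the grasp point.
Start: joints at [1.395, 0.359, 0.012, 0, -1.224, -0.288], TCP at [0.302, 0.604, 0.227] pointing down, gripper open.
Joint ranges: [-3.07, 3.07], [-1.43, 2.12], [-1.02, 1.25], [-3.03, 1.67], [-3.05, -0], [-3.03, 3.03]. Speed limits (rad/s): [2.39, 2.39, 3.01, 3.14, 3.14, 3.14].

## Interface

Orientations are given as [roll, pitch, yaw] about the fixed x, y, z axes, in that order (R = Rz(yaw) Ry(pitch) Rx(roll)).
In Python, from station import status, eyes, workorder gives the robot as it stands.
- The arm moves only by the shell command python3 -m jog 'ROWS' [OPENING] [FORCE]. ROWS is JSON, a list of rows, each a list of 6 numbers: the shift along the world's x, y, z in mm, then the turn, a rotation vector about the world's x, y, z in rad. A call has 1 to 12 rows; each row shifts and turns the pose as measured when the row begins; what a row does not reach is not made up. A row lasts 1/10 s, in which the tool goes at most 50 mm and 8.59 degrees, less where a joint would pass 70% of its speed; a pose out of reach is approached as far as the arm can. A call with a gripper value outside its range is refused whole. OPENING is the opening, from 0 (shut) to 1 (fully open), set as the call begins (- or left out, the last holds). The fingers move at their own pace and stop on an object; FORCE is the grip in N (left out, the last holds). Time passes only in rows, so rows that do not move let the fingers close. It gives the time, the measured TCP pose, the force and the opening at its end, in the units of the state.
- status.get_state(): the state, without advancing time (a new reading comes with each control period).
- eyes.grab_frame(name): name is "scene" or "top" or "wrist"; returns the picture (480x640x3 uint8, blue, green, red); there is no depth.
- eyes.calibration(name): a dict with "camera_matrix" (3x3 intrinsics, pixels), "cam_to_world" (4x4, takes a point from camera to world coordinates); the wrist camera has in their place "hand_eye" (4x4, takes a point from camera to tool coordinates, whose origin is the TCP and whose axes are the tool frame's). Camera axes: x right, y up, looking along -z (the intrinsics and any distortion apply to the point x, -y, -z); pixel columns grow to the right and rows downward; lengths in m; the calibration is good to about 2 mm. A picture is of the moment at which its call begins: read the wrist's pose just before it. calibration takes no time and is no camera call.
- workorder.job_done(): hands the job in, once; it reports no verdict.
The state is a dict: "t": time; "q": joint angles; "qd": joint speeds; "joint_efforts": joint torques, N m; "eef_pos": TCP position; "ee_rot": TCP orientation; "force": force on the tool from outside, world axes, zero at the start; "moment": the same for the moment, N m; "width": finger opening in m.
Only numpy, scipy, OpenCV 4.12 (cv2) and the standard library are available. Lean on these libraries where they do the work, as an engineer would, in place of code of your own. Each camera call takes 0.05 s, during which the arm holds its last target. There are 200 camera calls.

## Working session

There is one attempt and no reset: what is moved stays moved. The work goes in short steps, Python scripts to look and compute and a shell command to move; the robot and the scene stay as the last step left them, time stands still between calls to the robot, and variables do not carry over. Pictures are saved under pics/ and viewed, about 8 in all and at most 12, crops included, and the job is handed in when it is done.

```bash
ls; mkdir -p pics; python3 - <<'E'
from station import status, eyes
import cv2,numpy as np
print(status.get_state())
for n in ("scene","top"):
    f=eyes.grab_frame(n); cv2.imwrite(f"pics/{n}0.png",f)
    c=eyes.calibration(n); print(n,{k:np.round(np.array(v),4).tolist() if not isinstance(v,str) else v for k,v in c.items()})
c=eyes.calibration("wrist"); print(c)
E
```

```text
pics
{'t': 0.0, 'q': array([ 1.39505989e+00,  3.59410058e-01,  1.10528614e-02, -3.44742714e-04,
       -1.22410766e+00, -2.88090659e-01]), 'qd': array([-0.00126778,  0.00035237,  0.00054715,  0.00094177, -0.00084144,
       -0.00222925]), 'joint_efforts': array([-1.54633934e-03, -5.82724714e+01,  2.93052953e+01,  6.99731693e+00,
        6.71006273e-03, -1.73979934e-04]), 'eef_pos': array([0.30178926, 0.60322443, 0.22560607]), 'ee_rot': array([-3.14142926e+00, -1.69184665e-03, -2.03474097e+00]), 'force': array([-0.10548609, -1.14006279, -0.49181604]), 'moment': array([ 0.04782851,  0.00024575, -0.06438926]), 'width': 0.08744190757477849}
scene {'camera_matrix': [[549.1327, 0.0, 317.7975], [0.0, 549.1327, 243.1844], [0.0, 0.0, 1.0]], 'cam_to_world': [[0.3898, -0.6867, 0.6136, 1.3256], [0.9209, 0.2928, -0.2573, -0.3195], [-0.003, 0.6654, 0.7465, 1.0973], [0.0, 0.0, 0.0, 1.0]]}
top {'camera_matrix': [[615.6096, 0.0, 310.0395], [0.0, 615.6096, 242.2078], [0.0, 0.0, 1.0]], 'cam_to_world': [[0.0391, 0.9737, -0.2243, 0.1932], [-0.9992, 0.0385, -0.007, 0.0023], [0.0018, 0.2244, 0.9745, 1.6141], [0.0, 0.0, 0.0, 1.0]]}
{'camera_matrix': array([[337.73142423,   0.        , 323.6182716 ],
       [  0.        , 337.73142423, 239.23526102],
       [  0.        ,   0.        ,   1.        ]]), 'hand_eye': array([[ 9.99999950e-01, -2.25666279e-04, -2.20107596e-04,
         2.94586718e-04],
       [-2.81962908e-04, -9.52533408e-01, -3.04433947e-01,
        -8.17256021e-02],
       [-1.40959363e-04,  3.04433993e-01, -9.52533424e-01,
        -1.57472687e-01],
       [ 0.00000000e+00,  0.00000000e+00,  0.00000000e+00,
         1.00000000e+00]])}
```

View pics/scene0.png

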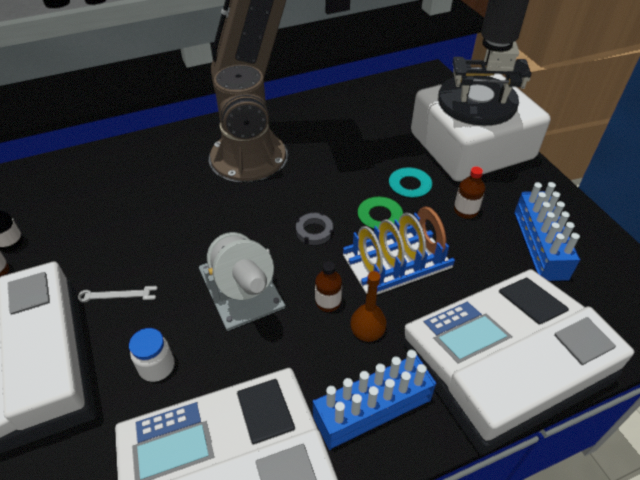

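View pics/top0.png

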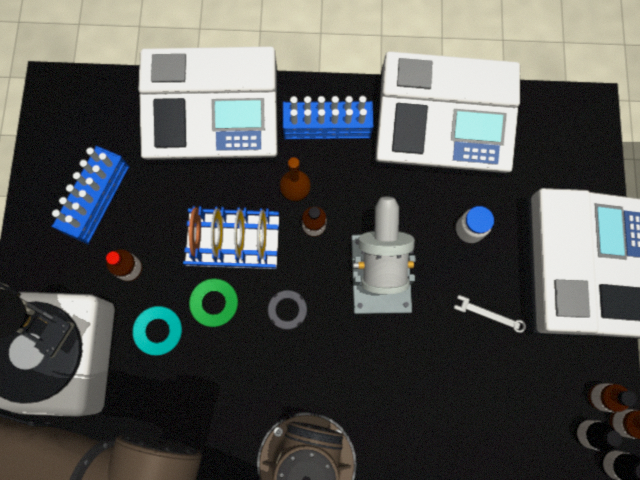

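```bash
cat > h.py <<'E'
import numpy as np,cv2
from station import status,eyes
from scipy.spatial.transform import Rotation as R
def cam(n,st=None):
    c=eyes.calibration(n);K=np.array(c['camera_matrix'])
    if n=='wrist':
        st=st or status.get_state();T=np.eye(4);T[:3,:3]=R.from_euler('xyz',st['ee_rot']).as_matrix();T[:3,3]=st['eef_pos'];M=T@c['hand_eye']
    else: M=np.array(c['cam_to_world'])
    return K,M
def proj(P,K,M):
    P=np.atleast_2d(P);p=(P-M[:3,3])@M[:3,:3]
    return np.c_[K[0,0]*p[:,0]/-p[:,2]+K[0,2],K[1,1]*p[:,1]/p[:,2]+K[1,2]]
def ray(uv,K,M):
    uv=np.atleast_2d(uv);d=np.c_[(uv[:,0]-K[0,2])/K[0,0],-(uv[:,1]-K[1,2])/K[1,1],-np.ones(len(uv))]@M[:3,:3].T
    return M[:3,3],d
def atz(uv,z,K,M):
    o,d=ray(uv,K,M);return o+d*((z-o[2])/d[:,2])[:,None]
E
python3 - <<'E'
from h import *
s=cv2.imread('pics/scene0.png');t=cv2.imread('pics/top0.png')
a=cv2.resize(s[195:295,335:465],(520,400),interpolation=cv2.INTER_CUBIC)
b=cv2.resize(t[195:275,180:290],(550,400),interpolation=cv2.INTER_CUBIC)
c=cv2.resize(t[190:320,345:420],None,fx=4,fy=4,interpolation=cv2.INTER_CUBIC)[:400]
cv2.imwrite('pics/c1.png',cv2.resize(np.vstack([a[:,:520],b[:,:520]]),(520,800))[:600] if 0 else cv2.resize(np.hstack([a,b]),(800,300)))
K,M=cam('top')
print('rack corners',atz([[186,207],[279,211],[277,268],[184,266]],0.0,K,M))
print('washer tops mid', atz([[195,235],[217,236],[240,236],[262,237]],.1,K,M))
print('cradle',atz([[352,234],[411,234],[411,312],[354,312]],0,K,M))
print('rodtip',atz([[387,199]],.19,K,M),'amber',atz([[314,214]],.14,K,M),'flask',atz([[293,162]],.2,K,M),'nut',atz([[287,309]],0.02,K,M))
E
```

```text
rack corners [[0.64972288 0.35551168 0.        ]
 [0.64845205 0.10169505 0.        ]
 [0.49073229 0.09907612 0.        ]
 [0.48637408 0.34706181 0.        ]]
washer tops mid [[0.54887024 0.30468475 0.1       ]
 [0.54847217 0.24889736 0.1       ]
 [0.55077012 0.19078632 0.1       ]
 [0.55037156 0.13504702 0.1       ]]
cradle [[ 0.5918713  -0.09842492  0.        ]
 [ 0.59816701 -0.25760702  0.        ]
 [ 0.38742982 -0.2580888   0.        ]
 [ 0.38155652 -0.10867453  0.        ]]
rodtip [[ 0.63521791 -0.16891511  0.19      ]] amber [[0.60468131 0.00584071 0.14      ]] flask [[0.71687027 0.06161945 0.2       ]] nut [[0.38017605 0.06645651 0.02      ]]
```

View pics/c1.png

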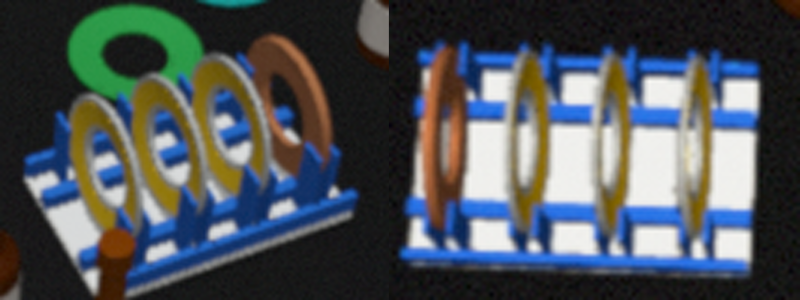

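Both views: bronze ring in the leftmost slot (y≈0.305), three washers at y≈0.25/0.19/0.135, all apparently showing yellow towards -y. Rod points along +x with its nose near (0.635,-0.17). I'll move the wrist camera above the rack.

```bash
python3 -m jog '[[0,0,40,0,0,0],[26,-40,5,0,0,0.05],[26,-40,5,0,0,0.05],[26,-40,5,0,0,0.05],[26,-40,5,0,0,0.05],[26,-40,5,0,0,0.05],[26,-40,5,0,0,0.05],[26,-40,5,0,0,0.05],[26,-40,5,0,0,0.05],[26,-40,5,0,0,0.05],[26,-40,5,0,0,0.014],[0,0,0,0,0,0]]' 0.4 50; python3 - <<'E'
from h import *
st=status.get_state();print(st['q'],st['eef_pos'],st['ee_rot'],st['width'])
import pickle
f=eyes.grab_frame('wrist');cv2.imwrite('pics/w1.png',f);pickle.dump(st,open('w1.pkl','wb'))
E
```

```text
t: 1.3
eef_pos: [0.5653, 0.1857, 0.3122]
ee_rot: [3.141, -0.012, -1.546]
force: [0.1, 1.1, -1.0]
width: 0.0351
[ 0.65181125  0.18731944 -0.03326065  0.0094762  -1.35735996  0.94164743] [0.56533274 0.1857313  0.31220081] [ 3.14125042 -0.01168549 -1.54609163] 0.03507506617478897
```

View pics/w1.png

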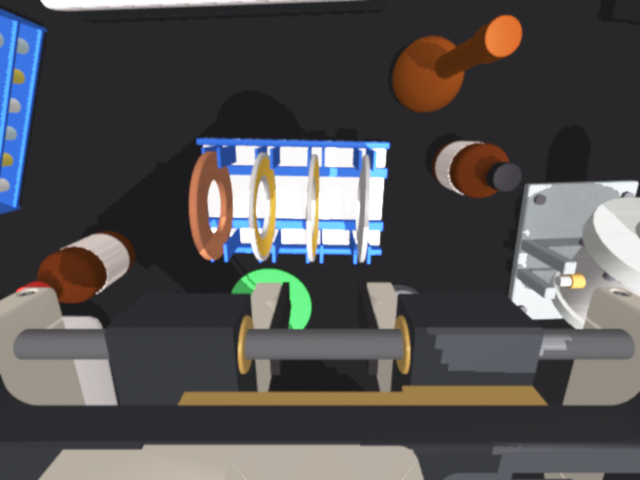

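```bash
python3 - <<'E'
from h import *
f=cv2.imread('pics/w1.png')[130:275,180:400]
g=cv2.resize(f,(792,522),interpolation=cv2.INTER_CUBIC)
cv2.imwrite('pics/c2.png',g)
E
```

```text
(no output)
```

View pics/c2.png

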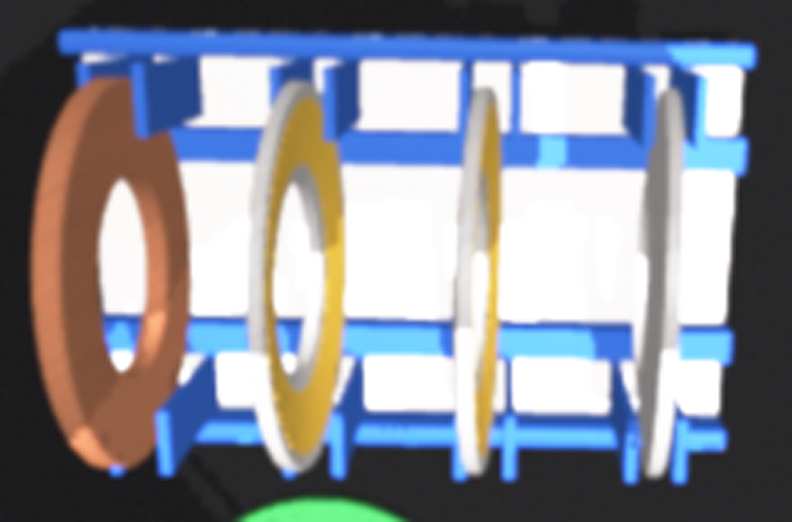

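```bash
cat > fit.py <<'E'
from h import *
import pickle
from scipy.optimize import least_squares
st=pickle.load(open('w1.pkl','rb'));K,M=cam('wrist',st)
obs=np.array([[[298,80],[297,472]],[[485,88],[474,475]],[[670,88],[653,477]]])/3.6+[180,130]
th=np.linspace(0,2*np.pi,721)
def circ(x,y,yaw,z=.08,r=.0625):
    return np.c_[x+r*np.cos(th)*np.cos(yaw),y+r*np.cos(th)*np.sin(yaw),z+r*np.sin(th)]
def res(p):
    x,yaw=p[:2];o=[]
    for i in range(3):
        u=proj(circ(x-np.sin(yaw)*(p[2+i]-.19),p[2+i],yaw),K,M)
        o+=[u[u[:,1].argmin()]-obs[i,0],u[u[:,1].argmax()]-obs[i,1]]
    return np.ravel(o)
r=least_squares(res,[.56,0,.25,.19,.135],diff_step=1e-3,x_scale=.01)
print(r.x,r.fun.round(1))
E
python3 fit.py
```

```text
[ 0.56014529 -0.00220471  0.25316377  0.19529683  0.13711027] [ 0.3  0.1 -0.3 -0.4 -0.4 -0.7  0.4 -0.2 -0.5  0.7  0.5  0.3]
```

```bash
python3 -m jog '[[-3,-45,5,0.0117,0,-0.025],[-5,-45,5,0,0,0],[-5,-45,5,0,0,0],[-5,-45,5,0,0,0],[-5,-45,5,0,0,0],[-5,-45,5,0,0,0],[0,0,0,0,0,0]]'; python3 - <<'E'
from h import *
st=status.get_state();print(st['q'],st['eef_pos'],st['ee_rot'],st['width'])
import pickle
f=eyes.grab_frame('wrist');cv2.imwrite('pics/w2.png',f);pickle.dump(st,open('w2.pkl','wb'))
cv2.imwrite('pics/w2c.png',np.hstack([cv2.resize(f[100:300,260:500],(720,600))]))
E
```

```text
t: 2.05
eef_pos: [0.5318, -0.0852, 0.3385]
ee_rot: [3.134, -0.0, -1.565]
force: [-0.5, 0.5, 0.0]
width: 0.035
[ 2.04347233e-01  8.27307354e-02 -9.40774367e-02 -1.30138012e-03
 -1.40097588e+00  1.37229890e+00] [ 0.53175034 -0.08518019  0.33852335] [ 3.13448937e+00 -1.22035643e-04 -1.56517050e+00] 0.03499015366517481
```

View pics/w2.png

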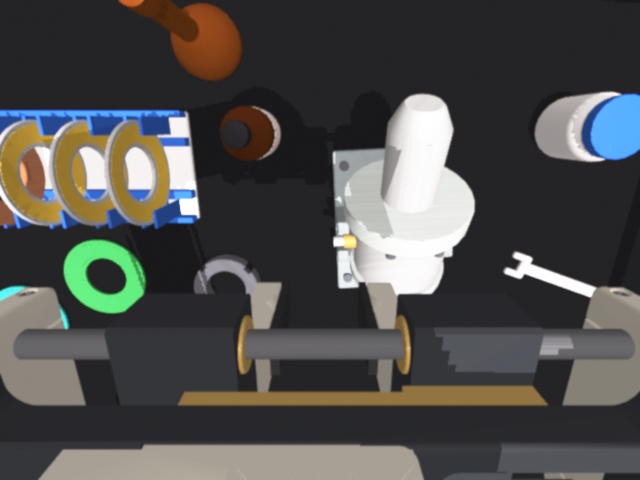

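View pics/w2c.png

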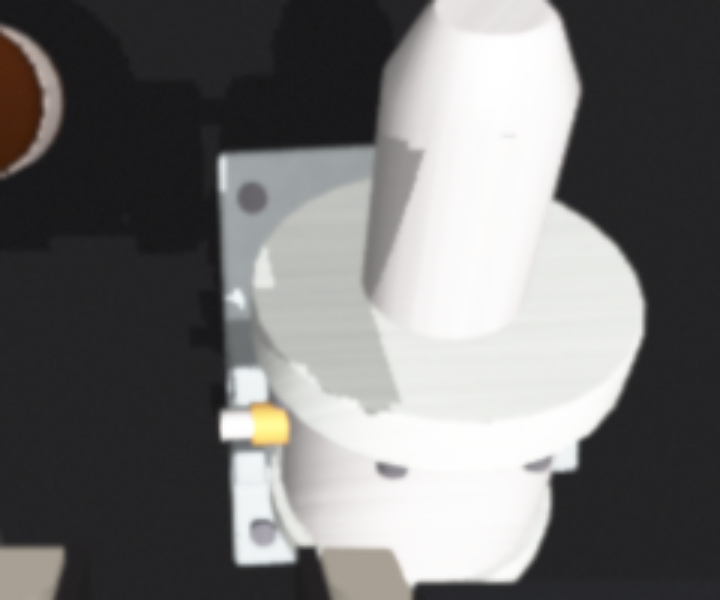

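```bash
cat > rod.py <<'E'
from h import *
import pickle
from scipy.optimize import least_squares
st=pickle.load(open('w2.pkl','rb'));K,M=cam('wrist',st)
th=np.linspace(0,2*np.pi,1441)
def circ(p,s,r):
    c,a=np.cos(np.pi/6),np.sin(np.pi/6);yw=p[2]
    z=np.array([c*np.cos(yw),c*np.sin(yw),a]);y=np.array([-np.sin(yw),np.cos(yw),0]);x=np.cross(y,z)
    return proj(np.array([p[0],p[1],p[3]])+s*z+r*(np.cos(th)[:,None]*x+np.sin(th)[:,None]*y),K,M)*3-[780,300]
def res(p):
    f=circ(p,0,.068);b=circ(p,0,.0285);sh=circ(p,.078,.0285);t=circ(p,.1,.016)
    return np.array([f[:,0].min()-252,f[:,0].max()-645,f[:,1].max()-420,b[:,1].max()-338,
      sh[:,0].min()-383,sh[:,0].max()-580,t[:,0].min()-436,t[:,0].max()-558,t[:,1].max()-35,b[:,0].min()-364])
for free in (0,1):
    g=lambda q:res(np.r_[q,.14] if not free else q)
    r=least_squares(g,[.548,-.17,0]+[.14]*free,diff_step=1e-3,x_scale=.01);print(r.x.round(4),(r.fun/3).round(1))
    p=np.r_[r.x,.14][:4];print('tip',p[[0,1,3]]+.1*np.array([.866*np.cos(p[2]),.866*np.sin(p[2]),.5]))
E
python3 rod.py
```

```text
[ 0.55   -0.1742  0.0526] [-0.4  0.6  1.4 -0.8  0.4  0.7  0.4 -1.1 -0.4 -0.7]
tip [ 0.63646952 -0.16959385  0.19      ]
[ 0.5497 -0.1747  0.0517  0.1378] [-0.   0.2  0.9 -1.   0.6  0.5  0.5 -1.3  0.1 -0.5]
tip [ 0.63620079 -0.17023127  0.18779129]
```

```bash
cat > plan.py <<'E'
from h import *
import sys
F=np.array([.550,-.1743,.14]);yw=.052
c,s_=np.cos(np.pi/6),.5
A=np.array([c*np.cos(yw),c*np.sin(yw),s_]);U=np.array([-s_*np.cos(yw),-s_*np.sin(yw),c])
t=np.arctan(3.9/30.5)
def grasp(xw,ym,flip,r=.050,dz=0):
    "flip=False: tool x=-y (psi=pi/2); True: tool x=+y"
    z=np.array([0,np.sin(t),-np.cos(t)]);x=np.array([0,-np.cos(t),-np.sin(t)])*(-1 if flip else 1);y=np.cross(z,x)
    Rg=np.c_[x,y,z];G=np.array([xw,ym-.00195+(.0625-r)/.0305*.0039,.08+r+dz])
    return G+.019*z,Rg
def place(s,nose,Pg,Rg,Cg,du=0,dy=0):
    n=A*nose
    B=np.c_[U,n,np.cross(U,n)];B0=np.c_[[0,0,1.],[0,1.,0],np.cross([0,0,1.],[0,1.,0])]
    Rr=B@B0.T;C=F+s*A+du*U+dy*np.cross(A,U)*-1
    return C+Rr@(Pg-Cg),Rr@Rg
def delta(P,Rt,st=None):
    st=st or status.get_state();Rc=R.from_euler('xyz',st['ee_rot']).as_matrix()
    rv=R.from_matrix(Rt@Rc.T).as_rotvec();d=(P-st['eef_pos'])*1e3
    print('TCP target',P.round(4),'now',np.round(st['eef_pos'],4),'shift mm',d.round(1),'rot',rv.round(4),'|d|',np.linalg.norm(d).round(0),'|r|',np.linalg.norm(rv).round(3),'F',st['force'].round(1),'w',round(st['width'],4),'t',round(st['t'],2))
E
python3 - <<'E'
from plan import *
P,Rg=grasp(.560,.1391,False)
delta(P+[0,0,.1],Rg);delta(P,Rg)
E
```

```text
TCP target [0.56   0.1412 0.2112] now [ 0.532  -0.0835  0.3381] shift mm [  28.   224.7 -126.9] rot [ 0.1267 -0.007  -0.0064] |d| 260.0 |r| 0.127 F [ 0.3  0.2 -0.2] w 0.0351 t 2.1
TCP target [0.56   0.1412 0.1112] now [ 0.532  -0.0835  0.3381] shift mm [  28.   224.7 -226.9] rot [ 0.1267 -0.007  -0.0064] |d| 321.0 |r| 0.127 F [ 0.3  0.2 -0.2] w 0.0351 t 2.1
```

```bash
python3 -m jog '[[5,45,0,0.025,-0.001,-0.001],[5,45,0,0.025,-0.001,-0.001],[5,45,-10,0.025,-0.001,-0.001],[5,45,-20,0.025,-0.001,-0.001],[5,35,-30,0.025,-0.001,-0.001],[3,10,-40,0,0,0],[0,0,-27,0,0,0],[0,0,0,0,0,0]]' 0.4 50; python3 - <<'E'
from plan import *
P,Rg=grasp(.560,.1391,False)
delta(P,Rg)
E
```

```text
t: 2.9
eef_pos: [0.5552, 0.161, 0.2057]
ee_rot: [3.136, 0.133, -1.563]
force: [-0.1, -0.2, -0.3]
width: 0.0354
TCP target [0.56   0.1412 0.1112] now [0.5552 0.161  0.2057] shift mm [  4.8 -19.8 -94.5] rot [-0.0059 -0.0051 -0.0084] |d| 97.0 |r| 0.011 F [-0.1 -0.2 -0.3] w 0.0354 t 2.9
```

```bash
python3 -m jog '[[5,-20,-15,-0.006,-0.005,-0.008],[0,0,-10,0,0,0],[0,0,0,0,0,0]]'; python3 - <<'E'
from plan import *
P,Rg=grasp(.560,.1391,False)
delta(P,Rg)
f=eyes.grab_frame('wrist');cv2.imwrite('pics/w3.png',f)
E
```

```text
t: 3.2
eef_pos: [0.5602, 0.1444, 0.182]
ee_rot: [-3.141, 0.127, -1.566]
force: [-0.3, 0.6, 0.4]
width: 0.0348
TCP target [0.56   0.1412 0.1112] now [0.5602 0.1444 0.182 ] shift mm [ -0.2  -3.2 -70.8] rot [ 0.0005  0.0006 -0.0048] |d| 71.0 |r| 0.005 F [-0.3  0.6  0.4] w 0.0348 t 3.2
```

View pics/w3.png

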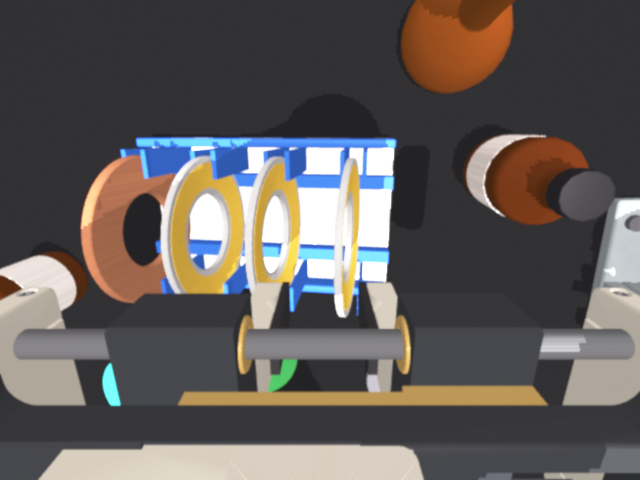

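```bash
python3 -m jog '[[0,-3,-30,0,0,-0.005],[0,0,-25,0,0,0],[0,0,-10,0,0,0],[0,0,0,0,0,0]]'; python3 - <<'E'
from plan import *
P,Rg=grasp(.560,.1391,False)
delta(P,Rg)
E
```

```text
t: 3.65
eef_pos: [0.564, 0.1445, 0.1232]
ee_rot: [-3.13, 0.131, -1.568]
force: [-0.4, -0.1, 0.2]
width: 0.0347
TCP target [0.56   0.1412 0.1112] now [0.564  0.1445 0.1232] shift mm [ -4.   -3.4 -12. ] rot [-0.0039  0.0114 -0.0016] |d| 13.0 |r| 0.012 F [-0.4 -0.1  0.2] w 0.0347 t 3.65
```

```bash
python3 -m jog '[[-4,-3,-12,-0.004,0.011,0],[0,0,0,0,0,0],[0,0,0,0,0,0]]';python3 - <<'E'
from plan import *
P,Rg=grasp(.560,.1391,False)
delta(P,Rg)
E
```

```text
t: 3.95
eef_pos: [0.5616, 0.1424, 0.1137]
ee_rot: [-3.138, 0.128, -1.568]
force: [-0.6, 0.4, 0.6]
width: 0.0354
TCP target [0.56   0.1412 0.1112] now [0.5616 0.1424 0.1137] shift mm [-1.6 -1.2 -2.5] rot [-0.0012  0.0036 -0.0024] |d| 3.0 |r| 0.005 F [-0.6  0.4  0.6] w 0.0354 t 3.95
```

```bash
python3 -m jog '[[-1.5,-1,-2.5,0,0.004,0],[0,0,0,0,0,0],[0,0,0,0,0,0],[0,0,0,0,0,0],[0,0,0,0,0,0],[0,0,0,0,0,0]]' 0 50;python3 - <<'E'
from plan import *
P,Rg=grasp(.560,.1391,False)
delta(P,Rg)
E
```

```text
t: 4.55
eef_pos: [0.5608, 0.1409, 0.1127]
ee_rot: [-3.14, 0.128, -1.568]
force: [-0.0, -0.3, -1.0]
width: 0.0046
TCP target [0.56   0.1412 0.1112] now [0.5608 0.1409 0.1127] shift mm [-0.8  0.3 -1.6] rot [-0.0013  0.0015 -0.0026] |d| 2.0 |r| 0.003 F [-0.  -0.3 -1. ] w 0.0046 t 4.55
```

```bash
python3 -m jog '[[0,0,20,0,0,0],[0,0,40,0,0,0],[0,0,45,0,0,0],[0,-5,45,0,0,0],[0,-10,30,0,0,0],[0,0,0,0,0,0]]';python3 - <<'E'
from plan import *
_,Rg=grasp(.56,.139,False)
Pg=np.array([.5608,.1409,.1127]);Cg=np.array([.560,.139,.08])
np.savez('g1.npz',Pg=Pg,Rg=Rg,Cg=Cg)
delta(*place(.17,1,Pg,Rg,Cg));delta(*place(.05,1,Pg,Rg,Cg))
E
```

```text
t: 5.15
eef_pos: [0.5545, 0.1245, 0.2928]
ee_rot: [3.129, 0.125, -1.571]
force: [0.8, -0.0, -3.1]
width: 0.0048
TCP target [ 0.6824 -0.1682  0.2543] now [0.5545 0.1245 0.2928] shift mm [ 127.9 -292.7  -38.5] rot [ 0.4109 -0.4079 -1.4852] |d| 322.0 |r| 1.594 F [ 0.8 -0.  -3.1] w 0.0048 t 5.15
TCP target [ 0.5786 -0.1736  0.1943] now [0.5545 0.1245 0.2928] shift mm [  24.1 -298.1  -98.5] rot [ 0.4109 -0.4079 -1.4852] |d| 315.0 |r| 1.594 F [ 0.8 -0.  -3.1] w 0.0048 t 5.15
```

```bash
python3 -m jog '[[5,-27,5,0.037,-0.037,-0.135],[5,-27,5,0.037,-0.037,-0.135],[5,-27,5,0.037,-0.037,-0.135],[8,-27,3,0.037,-0.037,-0.135],[8,-27,0,0.037,-0.037,-0.135],[12,-27,0,0.037,-0.037,-0.135],[15,-27,0,0.037,-0.037,-0.135],[15,-27,0,0.037,-0.037,-0.135],[15,-27,-5,0.037,-0.037,-0.135],[15,-20,-10,0.037,-0.037,-0.135],[15,-10,-10,0.03,-0.03,-0.1],[0,0,0,0,0,0]]';python3 - <<'E'
from plan import *
g=np.load('g1.npz');Pg,Rg,Cg=g['Pg'],g['Rg'],g['Cg']
delta(*place(.17,1,Pg,Rg,Cg));print(status.get_state()['q'])
E
```

```text
t: 6.35
eef_pos: [0.6608, -0.1552, 0.2582]
ee_rot: [3.103, 0.63, -3.127]
force: [-1.5, 0.7, -5.8]
width: 0.005
TCP target [ 0.6824 -0.1682  0.2543] now [ 0.6608 -0.1552  0.2582] shift mm [ 21.6 -13.   -3.9] rot [-0.0303 -0.0219  0.0144] |d| 25.0 |r| 0.04 F [-1.5  0.7 -5.8] w 0.005 t 6.35
[ 0.04244689  0.05266141 -0.45945403 -0.05343372 -0.42865589  0.02601163]
```

```bash
python3 -m jog '[[20,-13,-4,-0.03,-0.022,0.014],[0,0,0,0,0,0],[0,0,0,0,0,0]]';python3 - <<'E'
from plan import *
g=np.load('g1.npz');Pg,Rg,Cg=g['Pg'],g['Rg'],g['Cg']
delta(*place(.13,1,Pg,Rg,Cg));print(status.get_state()['q'])
E
```

```text
t: 6.65
eef_pos: [0.677, -0.167, 0.2477]
ee_rot: [-3.14, 0.638, -3.082]
force: [-0.1, -0.6, -4.2]
width: 0.005
TCP target [ 0.6478 -0.17    0.2343] now [ 0.677  -0.167   0.2477] shift mm [-29.2  -3.  -13.4] rot [ 0.0017 -0.0123 -0.0063] |d| 32.0 |r| 0.014 F [-0.1 -0.6 -4.2] w 0.005 t 6.65
[ 0.02606529  0.09078086 -0.45008074 -0.04815588 -0.39220436  0.0710471 ]
```

```bash
python3 -m jog '[[-25,-3,-12,0,-0.012,-0.006],[-4,0,-2,0,0,0],[0,0,0,0,0,0]]';python3 - <<'E'
from plan import *
g=np.load('g1.npz');Pg,Rg,Cg=g['Pg'],g['Rg'],g['Cg']
delta(*place(.12,1,Pg,Rg,Cg))
w=eyes.grab_frame('wrist');s=eyes.grab_frame('scene');t=eyes.grab_frame('top')
a=cv2.resize(s[190:330,180:340],(480,420),interpolation=cv2.INTER_CUBIC)
cv2.imwrite('pics/p1.png',np.hstack([a,cv2.resize(w,(320,240))[[*range(240)]+[0]*180]]))
E
```

```text
t: 6.95
eef_pos: [0.6453, -0.1687, 0.232]
ee_rot: [-3.14, 0.646, -3.084]
force: [0.3, 0.7, -3.9]
width: 0.0044
TCP target [ 0.6391 -0.1705  0.2293] now [ 0.6453 -0.1687  0.232 ] shift mm [-6.2 -1.8 -2.7] rot [ 0.0018 -0.0047 -0.004 ] |d| 7.0 |r| 0.006 F [ 0.3  0.7 -3.9] w 0.0044 t 6.95
```

View pics/p1.png

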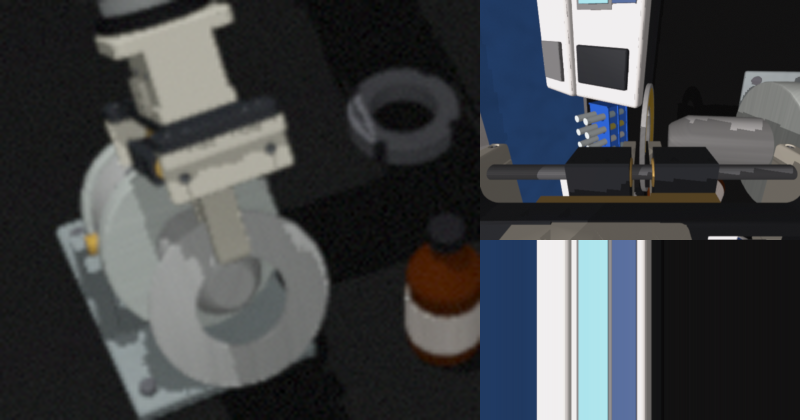

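```bash
python3 -m jog '[[-14,-2,-7,0,-0.005,-0.004],[-14,-1,-8,0,0,0],[0,0,0,0,0,0]]';python3 - <<'E'
from plan import *
g=np.load('g1.npz');Pg,Rg,Cg=g['Pg'],g['Rg'],g['Cg']
delta(*place(.08,1,Pg,Rg,Cg))
E
```

```text
t: 7.4
eef_pos: [0.6188, -0.1713, 0.2183]
ee_rot: [-3.139, 0.654, -3.087]
force: [-0.6, 0.0, -4.1]
width: 0.0045
TCP target [ 0.6045 -0.1723  0.2093] now [ 0.6188 -0.1713  0.2183] shift mm [-14.3  -0.9  -9. ] rot [ 0.0021  0.0029 -0.0009] |d| 17.0 |r| 0.004 F [-0.6  0.  -4.1] w 0.0045 t 7.4
```

```bash
python3 -m jog '[[-12,-1,-8,0,0,0],[-6,0,-4,0,0,0],[0,0,0,0,0,0]]';python3 - <<'E'
from plan import *
g=np.load('g1.npz');Pg,Rg,Cg=g['Pg'],g['Rg'],g['Cg']
delta(*place(.06,1,Pg,Rg,Cg))
E
```

```text
t: 7.7
eef_pos: [0.6016, -0.1723, 0.2074]
ee_rot: [-3.138, 0.656, -3.085]
force: [-0.8, 1.0, -3.4]
width: 0.0048
TCP target [ 0.5872 -0.1732  0.1993] now [ 0.6016 -0.1723  0.2074] shift mm [-14.3  -0.9  -8.2] rot [ 0.0029  0.0052 -0.002 ] |d| 17.0 |r| 0.006 F [-0.8  1.  -3.4] w 0.0048 t 7.7
```

```bash
python3 -m jog '[[-12,-1,-7,0,0.005,0],[-8,0,-5,0,0,0],[0,0,0,0,0,0]]';python3 - <<'E'
from plan import *
g=np.load('g1.npz');Pg,Rg,Cg=g['Pg'],g['Rg'],g['Cg']
delta(*place(.045,1,Pg,Rg,Cg))
E
```

```text
t: 8.0
eef_pos: [0.5814, -0.1732, 0.1956]
ee_rot: [-3.137, 0.652, -3.084]
force: [-0.2, -0.4, -3.6]
width: 0.0046
TCP target [ 0.5743 -0.1738  0.1918] now [ 0.5814 -0.1732  0.1956] shift mm [-7.1 -0.6 -3.8] rot [ 0.0032  0.0012 -0.0026] |d| 8.0 |r| 0.004 F [-0.2 -0.4 -3.6] w 0.0046 t 8.0
```

```bash
python3 -m jog '[[-5.5,-0.5,-6,0,0,0],[0,0,0,0,0,0],[0,0,0,0,0,0]]';python3 - <<'E'
from plan import *
g=np.load('g1.npz');Pg,Rg,Cg=g['Pg'],g['Rg'],g['Cg']
delta(*place(.045,1,Pg,Rg,Cg,du=-.003))
E
```

```text
t: 8.3
eef_pos: [0.576, -0.1733, 0.1899]
ee_rot: [-3.137, 0.654, -3.084]
force: [-0.4, 1.2, -2.4]
width: 0.0048
TCP target [ 0.5758 -0.1738  0.1892] now [ 0.576  -0.1733  0.1899] shift mm [-0.2 -0.4 -0.7] rot [ 0.0032  0.003  -0.0034] |d| 1.0 |r| 0.006 F [-0.4  1.2 -2.4] w 0.0048 t 8.3
```

```bash
python3 -m jog '[[0,0,-0.5,0,0,0],[0,0,0,0,0,0],[0,0,0,0,0,0],[0,0,0,0,0,0],[0,0,0,0,0,0]]' 0.3 50;python3 - <<'E'
from plan import *
g=np.load('g1.npz');Pg,Rg,Cg=g['Pg'],g['Rg'],g['Cg']
delta(*place(.045,1,Pg,Rg,Cg,du=.0))
s=eyes.grab_frame('scene');w=eyes.grab_frame('wrist')
cv2.imwrite('pics/p2s.png',s);cv2.imwrite('pics/p2w.png',w)
E
```

```text
t: 8.8
eef_pos: [0.5792, -0.1738, 0.1932]
ee_rot: [-3.135, 0.662, -3.082]
force: [-0.6, 0.2, -0.3]
width: 0.0259
TCP target [ 0.5743 -0.1738  0.1918] now [ 0.5792 -0.1738  0.1932] shift mm [-4.9 -0.  -1.5] rot [ 0.0045  0.0114 -0.0038] |d| 5.0 |r| 0.013 F [-0.6  0.2 -0.3] w 0.0259 t 8.8
```

```bash
python3 -m jog '[[-8,0,15,0,0,0],[-20,-1,35,0,0,0],[-20,-1,35,0,0,0],[10,0,20,0,0,0],[0,0,0,0,0,0]]';python3 - <<'E'
from plan import *
st=status.get_state();print(st['eef_pos'],st['ee_rot'],st['force'],st['q'])
s=eyes.grab_frame('scene');t=eyes.grab_frame('top');w=eyes.grab_frame('wrist')
a=cv2.resize(s[220:330,190:290],(400,440),interpolation=cv2.INTER_CUBIC)
b=cv2.resize(t[190:320,345:425],(270,440),interpolation=cv2.INTER_CUBIC)
cv2.imwrite('pics/p3.png',np.hstack([a,b]));cv2.imwrite('pics/p3w.png',w)
E
```

```text
t: 9.4
eef_pos: [0.5388, -0.1761, 0.3006]
ee_rot: [-3.134, 0.659, -3.082]
force: [-0.3, 0.6, 0.5]
width: 0.0263
[ 0.53883001 -0.17610475  0.30056171] [-3.13434006  0.65897729 -3.08158173] [-0.33157251  0.57383325  0.48526593] [ 0.01428918 -0.19812639 -0.6008354  -0.04251798 -0.50973891  0.07326961]
```

View pics/p3.png

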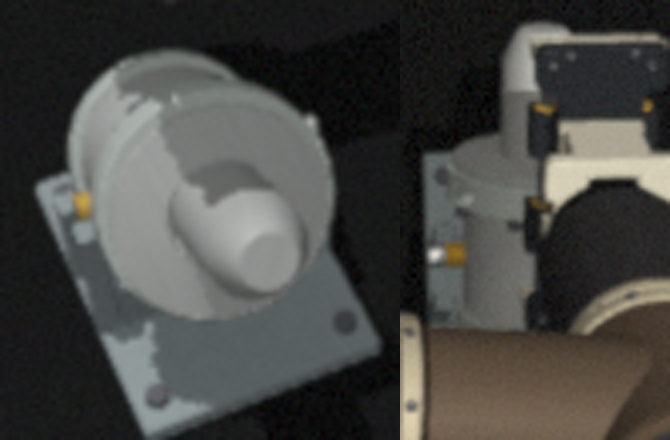

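```bash
cat > chk.py <<'E'
from plan import *
import pickle
th=np.linspace(0,2*np.pi,720,endpoint=False);Y=np.array([-np.sin(yw),np.cos(yw),0])
def ell(s,r,K,M,off=(0,0)):
    C=F+s*A
    return proj(C+r*(np.cos(th)[:,None]*U+np.sin(th)[:,None]*Y),K,M)+off
def strength(img,s,r,K,M,off=(0,0),d=1.2):
    g=cv2.GaussianBlur(img.astype(np.float32),(0,0),.7)
    def smp(rr):
        u=ell(s,rr,K,M,off).astype(np.float32);return cv2.remap(g,u[None,:,0].copy(),u[None,:,1].copy(),cv2.INTER_LINEAR)[0]
    return np.median(np.abs(smp(r+.003)-smp(r-.003)).sum(1))
if __name__=='__main__':
    K,M=cam('scene');a=cv2.imread('pics/scene0.png');b=eyes.grab_frame('scene')
    d=np.abs(a.astype(int)-b).sum(2)
    for nm,im in(('before',a),('now',b)):
        print(nm,[(s,int(strength(im,s/1e3,.0625,K,M)),int(strength(im,s/1e3,.032,K,M))) for s in range(-2,32,2)])
E
python3 chk.py
```

```text
before [(-2, 28, 24), (0, 33, 27), (2, 33, 30), (4, 32, 33), (6, 31, 35), (8, 31, 34), (10, 36, 34), (12, 40, 34), (14, 38, 33), (16, 29, 32), (18, 26, 32), (20, 20, 31), (22, 16, 30), (24, 12, 29), (26, 9, 27), (28, 5, 26), (30, 4, 26)]
now [(-2, 18, 36), (0, 19, 39), (2, 19, 43), (4, 19, 46), (6, 21, 46), (8, 22, 46), (10, 23, 47), (12, 25, 47), (14, 25, 48), (16, 25, 48), (18, 21, 49), (20, 20, 48), (22, 17, 47), (24, 14, 45), (26, 10, 44), (28, 9, 43), (30, 8, 41)]
```

```bash
python3 - <<'E'
from chk import *
s0=cv2.imread('pics/scene0.png');s1=eyes.grab_frame('scene');w=cv2.imread('pics/p3w.png')
K,M=cam('wrist')
for s,r,col in((0,.068,(0,0,255)),(.005,.0625,(0,255,0))): print(s,ell(s,r,K,M)[::90].round(0).tolist())
a=[cv2.resize(x[215:310,195:285],None,fx=4,fy=4,interpolation=cv2.INTER_CUBIC) for x in(s0,s1)]
z=np.zeros((600,800,3),np.uint8);z[:380,:360]=a[0];z[:380,360:720]=a[1]
wc=cv2.resize(w[:290,300:],(410,350))[:220];z[380:,:410]=wc
cv2.imwrite('pics/p4.png',z)
E
```

```text
0 [[427.0, 257.0], [417.0, 304.0], [409.0, 299.0], [405.0, 261.0], [407.0, 213.0], [413.0, 170.0], [422.0, 151.0], [429.0, 184.0]]
0.005 [[419.0, 254.0], [411.0, 297.0], [404.0, 293.0], [401.0, 259.0], [402.0, 214.0], [407.0, 174.0], [415.0, 158.0], [421.0, 188.0]]
```

View pics/p4.png

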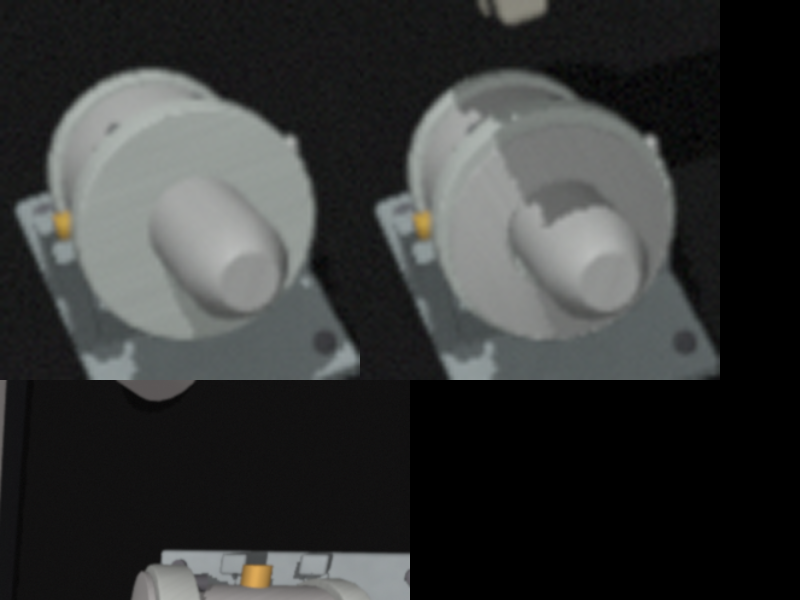

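```bash
python3 - <<'E'
from plan import *
P,Rg=grasp(.560,.1972,True)
delta(P+[0,-.005,.08],Rg)
E
```

```text
TCP target [0.56   0.1943 0.1912] now [ 0.5363 -0.1758  0.2945] shift mm [  23.7  370.1 -103.3] rot [ 0.5983  0.6262 -1.5368] |d| 385.0 |r| 1.764 F [0.2 0.8 0.3] w 0.0261 t 9.65
```

```bash
python3 -m jog '[[2,31,5,0.05,0.052,-0.128],[2,31,3,0.05,0.052,-0.128],[2,31,0,0.05,0.052,-0.128],[2,31,0,0.05,0.052,-0.128],[2,31,0,0.05,0.052,-0.128],[2,31,0,0.05,0.052,-0.128],[2,31,0,0.05,0.052,-0.128],[2,31,-10,0.05,0.052,-0.128],[2,31,-15,0.05,0.052,-0.128],[2,31,-20,0.05,0.052,-0.128],[2,31,-25,0.05,0.052,-0.128],[0,15,-25,0.05,0.052,-0.128]]' 0.4 50;python3 - <<'E'
from plan import *
P,Rg=grasp(.560,.1972,True)
delta(P+[0,-.005,.05],Rg);print(status.get_state()['q'])
E
```

```text
t: 10.85
eef_pos: [0.5509, 0.1502, 0.1883]
ee_rot: [3.091, -0.082, 1.726]
force: [0.8, 0.0, -0.1]
width: 0.0349
TCP target [0.56   0.1943 0.1612] now [0.5509 0.1502 0.1883] shift mm [  9.1  44.  -27.1] rot [ 0.0408  0.054  -0.15  ] |d| 52.0 |r| 0.165 F [ 0.8  0.  -0.1] w 0.0349 t 10.85
[ 0.56986643  0.18338411 -0.29834019 -0.06459764 -1.01019026 -1.95522135]
```

```bash
python3 -m jog '[[5,25,0,0.03,0.04,-0.1],[4,19,0,0.01,0.014,-0.05],[0,0,-10,0,0,0],[0,0,0,0,0,0]]';python3 - <<'E'
from plan import *
P,Rg=grasp(.560,.1972,True)
delta(P+[0,0,.0],Rg);print(status.get_state()['q'])
E
```

```text
t: 11.25
eef_pos: [0.5574, 0.1958, 0.1655]
ee_rot: [-3.121, -0.121, 1.558]
force: [-0.7, 0.6, -0.1]
width: 0.0351
TCP target [0.56   0.1993 0.1112] now [0.5574 0.1958 0.1655] shift mm [  2.6   3.4 -54.3] rot [ 0.0056 -0.0205  0.0106] |d| 54.0 |r| 0.024 F [-0.7  0.6 -0.1] w 0.0351 t 11.25
[ 0.59119191  0.25994915 -0.22861898 -0.13007148 -1.03378301 -2.10994739]
```

```bash
python3 -m jog '[[2.5,0,-10,0.005,-0.02,0.01],[0,0,-20,0,0,0],[0,3,-13,0,0,0],[0,0,0,0,0,0],[0,0,0,0,0,0]]';python3 - <<'E'
from plan import *
P,Rg=grasp(.560,.1972,True)
delta(P+[0,0,.0],Rg)
E
```

```text
t: 11.75
eef_pos: [0.5584, 0.1962, 0.1195]
ee_rot: [-3.14, -0.123, 1.574]
force: [1.0, -0.2, 0.0]
width: 0.035
TCP target [0.56   0.1993 0.1112] now [0.5584 0.1962 0.1195] shift mm [ 1.6  3.1 -8.3] rot [ 0.0043 -0.0015 -0.0037] |d| 9.0 |r| 0.006 F [ 1.  -0.2  0. ] w 0.035 t 11.75
```

```bash
python3 -m jog '[[1.5,3,-8,0.004,0,-0.004],[0,0,0,0,0,0],[0,0,0,0,0,0]]';python3 - <<'E'
from plan import *
P,Rg=grasp(.560,.1972,True)
delta(P+[0,0,.0],Rg)
E
```

```text
t: 12.05
eef_pos: [0.5609, 0.1997, 0.1127]
ee_rot: [3.141, -0.128, 1.571]
force: [0.1, 0.8, -0.1]
width: 0.0349
TCP target [0.56   0.1993 0.1112] now [0.5609 0.1997 0.1127] shift mm [-0.9 -0.4 -1.5] rot [-0.0012  0.0009  0.0002] |d| 2.0 |r| 0.001 F [ 0.1  0.8 -0.1] w 0.0349 t 12.05
```

```bash
python3 -m jog '[[-1,0,0,0,0,0],[0,0,0,0,0,0],[0,0,0,0,0,0],[0,0,0,0,0,0],[0,0,0,0,0,0],[0,0,0,0,0,0]]' 0 50;python3 - <<'E'
from plan import *
P,Rg=grasp(.560,.1972,True)
delta(P+[0,0,.0],Rg)
E
```

```text
t: 12.65
eef_pos: [0.5603, 0.1988, 0.1138]
ee_rot: [3.139, -0.127, 1.572]
force: [-0.7, 1.0, -1.1]
width: 0.0049
TCP target [0.56   0.1993 0.1112] now [0.5603 0.1988 0.1138] shift mm [-0.3  0.5 -2.7] rot [-0.0002  0.0023 -0.0006] |d| 3.0 |r| 0.002 F [-0.7  1.  -1.1] w 0.0049 t 12.65
```

```bash
python3 -m jog '[[0,0,20,0,0,0],[0,0,40,0,0,0],[0,0,45,0,0,0],[0,-2,45,0,0,0],[0,-5,35,0,0,0],[0,0,0,0,0,0]]';python3 - <<'E'
from plan import *
_,Rg=grasp(.56,.197,True)
Pg=np.array([.5603,.1988,.1138]);Cg=np.array([.560,.1971,.08])
np.savez('g2.npz',Pg=Pg,Rg=Rg,Cg=Cg)
delta(*place(.17,-1,Pg,Rg,Cg));delta(*place(.06,-1,Pg,Rg,Cg))
E
```

```text
t: 13.25
eef_pos: [0.555, 0.1899, 0.3003]
ee_rot: [-3.133, -0.124, 1.569]
force: [0.3, 0.5, -3.2]
width: 0.0048
TCP target [ 0.6787 -0.1673  0.2534] now [0.555  0.1899 0.3003] shift mm [ 123.6 -357.3  -46.9] rot [-0.3929 -0.4277  1.5859] |d| 381.0 |r| 1.689 F [ 0.3  0.5 -3.2] w 0.0048 t 13.25
TCP target [ 0.5835 -0.1723  0.1984] now [0.555  0.1899 0.3003] shift mm [  28.5 -362.2 -101.9] rot [-0.3929 -0.4277  1.5859] |d| 377.0 |r| 1.689 F [ 0.3  0.5 -3.2] w 0.0048 t 13.25
```

```bash
python3 -m jog '[[5,-30,5,-0.034,-0.037,0.137],[5,-31,5,-0.034,-0.037,0.137],[5,-31,5,-0.034,-0.037,0.137],[8,-31,2,-0.034,-0.037,0.137],[8,-31,0,-0.034,-0.037,0.137],[10,-31,0,-0.034,-0.037,0.137],[14,-31,0,-0.034,-0.037,0.137],[15,-31,0,-0.034,-0.037,0.137],[15,-31,-5,-0.034,-0.037,0.137],[15,-31,-8,-0.034,-0.037,0.137],[15,-25,-10,-0.034,-0.037,0.137],[5,-15,-5,-0.01,-0.01,0.05]]';python3 - <<'E'
from plan import *
g=np.load('g2.npz');Pg,Rg,Cg=g['Pg'],g['Rg'],g['Cg']
delta(*place(.16,-1,Pg,Rg,Cg));print(status.get_state()['q'])
E
```

```text
t: 14.45
eef_pos: [0.668, -0.1654, 0.2721]
ee_rot: [-3.128, 0.375, -3.077]
force: [0.0, 1.1, -3.5]
width: 0.0049
TCP target [ 0.67   -0.1678  0.2484] now [ 0.668  -0.1654  0.2721] shift mm [  2.   -2.3 -23.7] rot [ 0.0137 -0.0208 -0.0076] |d| 24.0 |r| 0.026 F [ 0.   1.1 -3.5] w 0.0049 t 14.45
[ 0.04285621  0.15081763 -0.22704505  0.00755052 -0.81789678  0.01512387]
```

```bash
python3 -m jog '[[2,-2,-22,0.014,-0.02,-0.008],[0,0,0,0,0,0],[0,0,0,0,0,0]]';python3 - <<'E'
from plan import *
g=np.load('g2.npz');Pg,Rg,Cg=g['Pg'],g['Rg'],g['Cg']
delta(*place(.13,-1,Pg,Rg,Cg))
E
```

```text
t: 14.75
eef_pos: [0.6671, -0.17, 0.2435]
ee_rot: [3.14, 0.387, -3.094]
force: [-0.5, 0.9, -2.3]
width: 0.0047
TCP target [ 0.6441 -0.1691  0.2334] now [ 0.6671 -0.17    0.2435] shift mm [-23.1   0.9 -10.1] rot [-0.0014 -0.0098  0.0032] |d| 25.0 |r| 0.01 F [-0.5  0.9 -2.3] w 0.0047 t 14.75
```

```bash
python3 -m jog '[[-18,1,-7,-0.001,-0.01,0.003],[-5,0,-3,0,0,0],[0,0,0,0,0,0]]';python3 - <<'E'
from plan import *
g=np.load('g2.npz');Pg,Rg,Cg=g['Pg'],g['Rg'],g['Cg']
delta(*place(.10,-1,Pg,Rg,Cg))
E
```

```text
t: 15.05
eef_pos: [0.6438, -0.1673, 0.2341]
ee_rot: [-3.141, 0.395, -3.088]
force: [0.3, 0.4, -3.5]
width: 0.0046
TCP target [ 0.6181 -0.1705  0.2184] now [ 0.6438 -0.1673  0.2341] shift mm [-25.7  -3.1 -15.7] rot [ 0.0003 -0.0014 -0.0018] |d| 30.0 |r| 0.002 F [ 0.3  0.4 -3.5] w 0.0046 t 15.05
```

```bash
python3 -m jog '[[-12,-3,-7,0,0,0],[-11,0,-6,0,0,0],[0,0,0,0,0,0]]';python3 - <<'E'
from plan import *
g=np.load('g2.npz');Pg,Rg,Cg=g['Pg'],g['Rg'],g['Cg']
delta(*place(.08,-1,Pg,Rg,Cg))
E
```

```text
t: 15.35
eef_pos: [0.6203, -0.1694, 0.2219]
ee_rot: [-3.141, 0.397, -3.086]
force: [-0.4, 0.1, -2.9]
width: 0.0046
TCP target [ 0.6008 -0.1714  0.2084] now [ 0.6203 -0.1694  0.2219] shift mm [-19.4  -2.  -13.5] rot [ 0.0005  0.0002 -0.0035] |d| 24.0 |r| 0.004 F [-0.4  0.1 -2.9] w 0.0046 t 15.35
```

```bash
python3 -m jog '[[-9,-2,-7,0,0,-0.004],[-8,0,-6,0,0,0],[0,0,0,0,0,0]]';python3 - <<'E'
from plan import *
g=np.load('g2.npz');Pg,Rg,Cg=g['Pg'],g['Rg'],g['Cg']
delta(*place(.055,-1,Pg,Rg,Cg))
E
```

```text
t: 15.65
eef_pos: [0.6019, -0.1716, 0.2082]
ee_rot: [-3.141, 0.397, -3.09]
force: [0.5, -1.0, -4.0]
width: 0.0046
TCP target [ 0.5792 -0.1725  0.1959] now [ 0.6019 -0.1716  0.2082] shift mm [-22.7  -0.9 -12.3] rot [0.0007 0.0006 0.0008] |d| 26.0 |r| 0.001 F [ 0.5 -1.  -4. ] w 0.0046 t 15.65
```

```bash
python3 -m jog '[[-12,-1,-7,0,0,0],[-9,0,-5,0,0,0],[0,0,0,0,0,0],[1,0,-2.5,0,0,0],[0,0,0,0,0,0]]';python3 - <<'E'
from plan import *
g=np.load('g2.npz');Pg,Rg,Cg=g['Pg'],g['Rg'],g['Cg']
delta(*place(.055,-1,Pg,Rg,Cg,du=-.003))
E
```

```text
t: 16.15
eef_pos: [0.5824, -0.1729, 0.1942]
ee_rot: [-3.14, 0.399, -3.089]
force: [-0.6, 0.7, -3.1]
width: 0.0047
TCP target [ 0.5807 -0.1724  0.1933] now [ 0.5824 -0.1729  0.1942] shift mm [-1.7  0.5 -0.9] rot [0.0015 0.0028 0.0005] |d| 2.0 |r| 0.003 F [-0.6  0.7 -3.1] w 0.0047 t 16.15
```

```bash
python3 -m jog '[[0,0,0,0,0,0],[0,0,0,0,0,0],[0,0,0,0,0,0],[0,0,0,0,0,0],[-8,0,15,0,0,0],[-20,-1,35,0,0,0],[-20,-1,35,0,0,0],[10,0,20,0,0,0],[0,0,0,0,0,0]]' 0.3 50;python3 - <<'E'
from chk import *
P,Rg=grasp(.560,.2551,False)
delta(P+[0,-.005,.06],Rg);b=eyes.grab_frame('scene');cv2.imwrite('pics/s2.png',b)
a=cv2.imread('pics/p2s.png')
c=cv2.resize(b[215:310,195:285],None,fx=4,fy=4,interpolation=cv2.INTER_CUBIC);cv2.imwrite('pics/s2c.png',c)
h=cv2.cvtColor(b,cv2.COLOR_BGR2HSV);m=(h[...,1]>90)&(h[...,0]>15)&(h[...,0]<35);print('yellow px near head',m[215:310,195:285].sum())
print('yellow box',[ (v.min(),v.max(),np.median(v)) for v in np.nonzero(m[215:310,195:285])] if m[215:310,195:285].any() else 0)
E
```

```text
t: 17.05
eef_pos: [0.5467, -0.1753, 0.3066]
ee_rot: [-3.137, 0.406, -3.087]
force: [-0.6, -0.4, 0.2]
width: 0.0263
TCP target [0.56   0.2522 0.1712] now [ 0.5467 -0.1753  0.3066] shift mm [  13.3  427.4 -135.4] rot [-0.2198  0.2148  1.5067] |d| 449.0 |r| 1.538 F [-0.6 -0.4  0.2] w 0.0263 t 17.05
yellow px near head 1020
yellow box [(np.int64(35), np.int64(84), np.float64(55.0)), (np.int64(14), np.int64(87), np.float64(46.0))]
```

```bash
python3 - <<'E'
from chk import *
b=cv2.imread('pics/s2.png');K,M=cam('scene')
h=cv2.cvtColor(b,cv2.COLOR_BGR2HSV);m=((h[...,1]>80)&(h[...,0]>12)&(h[...,0]<38)).astype(np.uint8)
n,l,st,c=cv2.connectedComponentsWithStats(m);i=[k for k in range(1,n) if st[k][4]>100 and 190<c[k][0]<290 and 210<c[k][1]<320];print(st[i],c[i])
for s in(.004,.0089,.0134,.0178,.022,.027,.04):
    e=ell(s,.0625,K,M);print(s,e.min(0).round(1),e.max(0).round(1))
e=ell(0,.068,K,M);print('flange',e.min(0),e.max(0))
c=cv2.resize(b[215:310,195:285],None,fx=5,fy=5,interpolation=cv2.INTER_CUBIC);cv2.imwrite('pics/s2c.png',c)
E
```

```text
[[ 221  250   51   50 1024]] [[244.14160156 272.640625  ]]
0.004 [216.2 244.2] [271.  297.9]
0.0089 [216.7 244.8] [271.6 298.7]
0.0134 [217.2 245.3] [272.2 299.3]
0.0178 [217.6 245.8] [272.8 300. ]
0.022 [218.  246.3] [273.4 300.6]
0.027 [218.5 246.9] [274.1 301.4]
0.04 [219.8 248.4] [275.9 303.4]
flange [213.35421604 241.37277216] [272.73770412 299.62625363]
```

```bash
python3 -m jog '[[0,35,5,-0.02,0.02,0.14],[0,38,3,-0.02,0.02,0.14],[0,38,0,-0.02,0.02,0.14],[1,38,0,-0.02,0.02,0.14],[2,38,0,-0.02,0.02,0.14],[2,38,0,-0.02,0.02,0.14],[2,38,0,-0.02,0.02,0.14],[2,38,-10,-0.02,0.02,0.14],[2,38,-15,-0.02,0.02,0.14],[2,38,-20,-0.02,0.02,0.14],[0,20,-20,-0.02,0.02,0.1],[0,0,0,0,0,0]]' 0.4 50;python3 - <<'E'
from plan import *
P,Rg=grasp(.560,.2551,False)
delta(P+[0,-.005,.05],Rg);print(status.get_state()['q'])
E
```

```text
t: 18.3
eef_pos: [0.5535, 0.2374, 0.2348]
ee_rot: [3.118, 0.111, -1.523]
force: [-0.9, -0.3, -0.3]
width: 0.0351
TCP target [0.56   0.2522 0.1612] now [0.5535 0.2374 0.2348] shift mm [  6.5  14.8 -73.7] rot [ 0.0168 -0.0229 -0.0508] |d| 75.0 |r| 0.058 F [-0.9 -0.3 -0.3] w 0.0351 t 18.3
[ 0.65900249  0.22821725 -0.11060816 -0.1123955  -1.18957597  1.00074431]
```

```bash
python3 -m jog '[[6,12,-20,0.017,-0.023,-0.05],[0,2,-30,0,0,0],[0,0,-15,0,0,0],[0,0,0,0,0,0],[0,0,0,0,0,0]]';python3 - <<'E'
from plan import *
P,Rg=grasp(.560,.2551,False)
delta(P,Rg)
E
```

```text
t: 18.8
eef_pos: [0.559, 0.251, 0.1642]
ee_rot: [3.139, 0.125, -1.576]
force: [-0.8, -0.1, 0.7]
width: 0.0352
TCP target [0.56   0.2572 0.1112] now [0.559  0.251  0.1642] shift mm [  1.    6.1 -53. ] rot [ 0.0022 -0.0022  0.0051] |d| 53.0 |r| 0.006 F [-0.8 -0.1  0.7] w 0.0352 t 18.8
```

```bash
python3 -m jog '[[1,2,-15,0.002,-0.002,0.005],[0,2,-20,0,0,0],[0,1,-9,0,0,0],[0,0,0,0,0,0],[0,0,0,0,0,0]]';python3 - <<'E'
from plan import *
P,Rg=grasp(.560,.2551,False)
delta(P,Rg)
E
```

```text
t: 19.3
eef_pos: [0.5632, 0.2562, 0.1253]
ee_rot: [-3.134, 0.131, -1.572]
force: [0.4, 0.5, 0.8]
width: 0.0349
TCP target [0.56   0.2572 0.1112] now [0.5632 0.2562 0.1253] shift mm [ -3.2   1.  -14.2] rot [-0.0042  0.0076  0.0024] |d| 15.0 |r| 0.009 F [0.4 0.5 0.8] w 0.0349 t 19.3
```

```bash
python3 -m jog '[[-3,1,-12,-0.004,0.008,0.002],[0,0,0,0,0,0],[0,0,0,0,0,0]]';python3 - <<'E'
from plan import *
P,Rg=grasp(.560,.2551,False)
delta(P,Rg)
E
```

```text
t: 19.6
eef_pos: [0.561, 0.2577, 0.1148]
ee_rot: [-3.14, 0.129, -1.571]
force: [-0.1, 0.1, 0.3]
width: 0.0352
TCP target [0.56   0.2572 0.1112] now [0.561  0.2577 0.1148] shift mm [-1.  -0.6 -3.6] rot [-0.0017  0.0018  0.0003] |d| 4.0 |r| 0.002 F [-0.1  0.1  0.3] w 0.0352 t 19.6
```

```bash
python3 -m jog '[[-1,-0.5,-2.5,0,0,0],[0,0,0,0,0,0],[0,0,0,0,0,0],[0,0,0,0,0,0],[0,0,0,0,0,0],[0,0,0,0,0,0],[0,0,0,0,0,0]]' 0 50;python3 - <<'E'
from plan import *
P,Rg=grasp(.560,.2551,False)
delta(P,Rg)
E
```

```text
t: 20.3
eef_pos: [0.5601, 0.2569, 0.1126]
ee_rot: [-3.139, 0.129, -1.57]
force: [-0.9, -0.5, -0.2]
width: 0.0046
TCP target [0.56   0.2572 0.1112] now [0.5601 0.2569 0.1126] shift mm [-0.1  0.3 -1.5] rot [-0.0014  0.0024 -0.0002] |d| 1.0 |r| 0.003 F [-0.9 -0.5 -0.2] w 0.0046 t 20.3
```

```bash
python3 -m jog '[[0,0,20,0,0,0],[0,0,40,0,0,0],[0,0,45,0,0,0],[0,-2,45,0,0,0],[0,-5,35,0,0,0],[0,0,0,0,0,0]]';python3 - <<'E'
from plan import *
_,Rg=grasp(.56,.197,False)
Pg=np.array([.5601,.2569,.1126]);Cg=np.array([.560,.2550,.08])
np.savez('g3.npz',Pg=Pg,Rg=Rg,Cg=Cg)
delta(*place(.17,1,Pg,Rg,Cg))
E
```

```text
t: 20.9
eef_pos: [0.5547, 0.2474, 0.2982]
ee_rot: [3.132, 0.123, -1.574]
force: [0.5, 0.4, -4.0]
width: 0.0047
TCP target [ 0.6824 -0.1675  0.2542] now [0.5547 0.2474 0.2982] shift mm [ 127.7 -414.9  -44.1] rot [ 0.414  -0.4079 -1.4812] |d| 436.0 |r| 1.591 F [ 0.5  0.4 -4. ] w 0.0047 t 20.9
```

```bash
python3 -m jog '[[3,-36,6,0.037,-0.037,-0.135],[3,-37,5,0.037,-0.037,-0.135],[5,-37,5,0.037,-0.037,-0.135],[5,-37,3,0.037,-0.037,-0.135],[8,-37,0,0.037,-0.037,-0.135],[12,-37,0,0.037,-0.037,-0.135],[15,-37,0,0.037,-0.037,-0.135],[18,-37,0,0.037,-0.037,-0.135],[18,-37,-5,0.037,-0.037,-0.135],[18,-37,-10,0.037,-0.037,-0.135],[15,-20,-10,0.035,-0.035,-0.11],[0,-5,0,0,0,0]]';python3 - <<'E'
from plan import *
g=np.load('g3.npz');Pg,Rg,Cg=g['Pg'],g['Rg'],g['Cg']
delta(*place(.16,1,Pg,Rg,Cg))
E
```

```text
t: 22.1
eef_pos: [0.6641, -0.1598, 0.2717]
ee_rot: [3.109, 0.639, -3.14]
force: [-1.9, 0.3, -5.8]
width: 0.0049
TCP target [ 0.6737 -0.168   0.2492] now [ 0.6641 -0.1598  0.2717] shift mm [  9.6  -8.2 -22.5] rot [-0.0261 -0.0128  0.0304] |d| 26.0 |r| 0.042 F [-1.9  0.3 -5.8] w 0.0049 t 22.1
```

```bash
python3 -m jog '[[9,-8,-20,-0.026,-0.013,0.03],[0,0,-2,0,0,0],[0,0,0,0,0,0]]';python3 - <<'E'
from plan import *
g=np.load('g3.npz');Pg,Rg,Cg=g['Pg'],g['Rg'],g['Cg']
delta(*place(.13,1,Pg,Rg,Cg))
E
```

```text
t: 22.4
eef_pos: [0.6704, -0.1681, 0.2452]
ee_rot: [-3.14, 0.642, -3.086]
force: [0.4, -0.1, -3.1]
width: 0.0051
TCP target [ 0.6478 -0.1693  0.2342] now [ 0.6704 -0.1681  0.2452] shift mm [-22.6  -1.2 -11. ] rot [ 0.0015 -0.0083 -0.0033] |d| 25.0 |r| 0.009 F [ 0.4 -0.1 -3.1] w 0.0051 t 22.4
```

```bash
python3 -m jog '[[-17,-1,-8,0.001,-0.008,-0.003],[-5,0,-2,0,0,0],[0,0,0,0,0,0]]';python3 - <<'E'
from plan import *
g=np.load('g3.npz');Pg,Rg,Cg=g['Pg'],g['Rg'],g['Cg']
delta(*place(.10,1,Pg,Rg,Cg))
E
```

```text
t: 22.7
eef_pos: [0.6479, -0.1674, 0.2368]
ee_rot: [-3.141, 0.65, -3.086]
force: [0.4, 0.9, -3.4]
width: 0.0045
TCP target [ 0.6219 -0.1707  0.2192] now [ 0.6479 -0.1674  0.2368] shift mm [-26.1  -3.3 -17.7] rot [ 0.0005 -0.0004 -0.0033] |d| 32.0 |r| 0.003 F [ 0.4  0.9 -3.4] w 0.0045 t 22.7
```

```bash
python3 -m jog '[[-12,-3,-9,0,0,-0.003],[-11,0,-7,0,0,0],[0,0,0,0,0,0]]';python3 - <<'E'
from plan import *
g=np.load('g3.npz');Pg,Rg,Cg=g['Pg'],g['Rg'],g['Cg']
delta(*place(.08,1,Pg,Rg,Cg))
E
```

```text
t: 23.0
eef_pos: [0.6242, -0.1697, 0.222]
ee_rot: [-3.141, 0.653, -3.087]
force: [-0.1, -0.3, -3.1]
width: 0.0046
TCP target [ 0.6046 -0.1716  0.2092] now [ 0.6242 -0.1697  0.222 ] shift mm [-19.7  -1.9 -12.8] rot [ 0.0006  0.002  -0.0017] |d| 24.0 |r| 0.003 F [-0.1 -0.3 -3.1] w 0.0046 t 23.0
```

```bash
python3 -m jog '[[-9,-2,-7,0,0,0],[-8,0,-5,0,0,0],[0,0,0,0,0,0],[-8,0,-5,0,0,0],[0,0,0,0,0,0]]';python3 - <<'E'
from plan import *
g=np.load('g3.npz');Pg,Rg,Cg=g['Pg'],g['Rg'],g['Cg']
delta(*place(.06,1,Pg,Rg,Cg))
E
```

```text
t: 23.5
eef_pos: [0.5972, -0.172, 0.2038]
ee_rot: [-3.14, 0.653, -3.087]
force: [-0.6, -0.4, -3.9]
width: 0.0045
TCP target [ 0.5873 -0.1725  0.1992] now [ 0.5972 -0.172   0.2038] shift mm [-9.9 -0.5 -4.6] rot [ 0.0008  0.0023 -0.0017] |d| 11.0 |r| 0.003 F [-0.6 -0.4 -3.9] w 0.0045 t 23.5
```

```bash
python3 -m jog '[[-8,-0.5,-4,0,0,0],[0,0,0,0,0,0],[1.5,0,-2.5,0,0,0],[0,0,0,0,0,0]]';python3 - <<'E'
from plan import *
g=np.load('g3.npz');Pg,Rg,Cg=g['Pg'],g['Rg'],g['Cg']
delta(*place(.062,1,Pg,Rg,Cg,du=-.003))
E
```

```text
t: 23.9
eef_pos: [0.5909, -0.1723, 0.1982]
ee_rot: [-3.14, 0.655, -3.086]
force: [-3.8, 1.9, -1.6]
width: 0.0045
TCP target [ 0.5905 -0.1723  0.1976] now [ 0.5909 -0.1723  0.1982] shift mm [-0.4 -0.  -0.6] rot [ 0.001   0.0046 -0.0023] |d| 1.0 |r| 0.005 F [-3.8  1.9 -1.6] w 0.0045 t 23.9
```

```bash
python3 -m jog '[[0,0,0,0,0,0],[0,0,0,0,0,0],[0,0,0,0,0,0],[0,0,0,0,0,0],[-8,0,15,0,0,0],[-20,-1,35,0,0,0],[-20,-1,35,0,0,0],[0,0,30,0,0,0],[0,0,0,0,0,0]]' 0.3 50;python3 - <<'E'
from chk import *
st=status.get_state();print(st['eef_pos'],st['ee_rot'],st['q'])
b=eyes.grab_frame('scene');t=eyes.grab_frame('top');w=eyes.grab_frame('wrist');cv2.imwrite('pics/s3.png',b);cv2.imwrite('pics/t3.png',t);cv2.imwrite('pics/w3b.png',w)
K,M=cam('wrist')
for s,r in((0,.068),(.0268,.0285),(.1,.016)): print(s,ell(s,r,K,M)[::90].round(0).tolist())
E
```

```text
t: 24.8
eef_pos: [0.5449, -0.1749, 0.3204]
ee_rot: [-3.137, 0.662, -3.083]
force: [-0.2, 0.3, 0.5]
width: 0.0264
[ 0.5448542  -0.17488357  0.32039469] [-3.13653504  0.66185332 -3.08346347] [ 0.01664893 -0.20420122 -0.56183905 -0.03897983 -0.55189601  0.06592237]
0 [[446.0, 250.0], [435.0, 296.0], [424.0, 292.0], [419.0, 256.0], [420.0, 209.0], [427.0, 167.0], [438.0, 149.0], [448.0, 180.0]]
0.0268 [[404.0, 233.0], [401.0, 252.0], [399.0, 253.0], [398.0, 238.0], [398.0, 217.0], [401.0, 199.0], [403.0, 194.0], [405.0, 208.0]]
0.1 [[321.0, 226.0], [321.0, 236.0], [323.0, 237.0], [325.0, 230.0], [325.0, 217.0], [325.0, 207.0], [323.0, 205.0], [322.0, 213.0]]
```

```bash
python3 - <<'E'
from chk import *
b=cv2.imread('pics/s3.png');t=cv2.imread('pics/t3.png');w=cv2.imread('pics/w3b.png')
K,M=cam('wrist')
a=cv2.resize(w[130:300,300:480],None,fx=3.4,fy=3.4,interpolation=cv2.INTER_CUBIC)
a2=a.copy()
for s,r,col in((0,.068,(0,0,255)),(.005,.0625,(0,255,0)),(.0228,.0625,(255,0,0)),(.0268,.032,(255,0,255))):
    e=((ell(s,r,K,M)-[300,130])*3.4).astype(int)
    for p in e[np.argsort(e[:,1])[[0,-1]]]: cv2.circle(a,tuple(int(v) for v in p),3,col,-1)
    print(s,r,e[np.argsort(e[:,1])[[0,-1]]].tolist())
c=cv2.resize(b[215:310,195:285],(188,200),interpolation=cv2.INTER_CUBIC)
d=cv2.resize(b[200:300,335:465],(188,145))
z=np.zeros((578,800,3),np.uint8);z[:,:612]=a;z[:200,612:]=c;z[205:350,612:]=d
cv2.imwrite('pics/f.png',z)
E
```

```text
0 0.068 [[467, 64], [441, 578]]
0.005 0.0625 [[443, 86], [424, 555]]
0.0228 0.0625 [[374, 85], [354, 551]]
0.0268 0.032 [[349, 202], [338, 437]]
```

View pics/f.png

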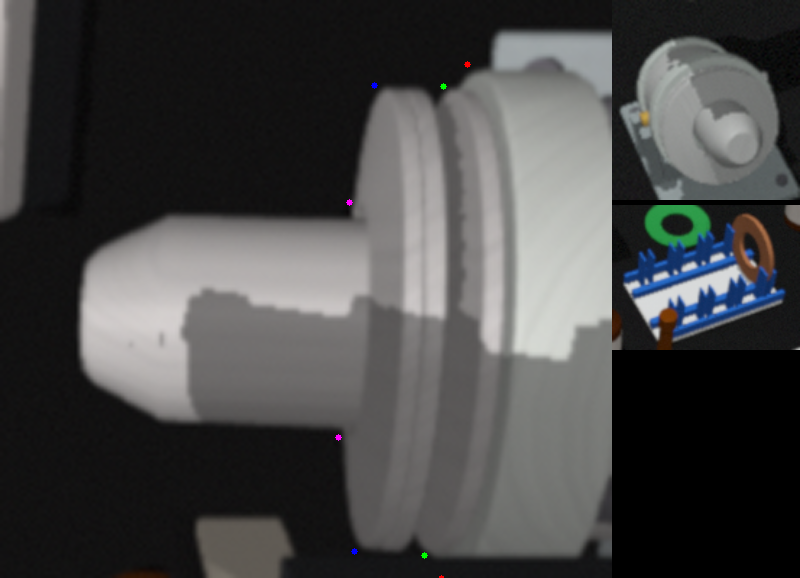

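```bash
python3 -m jog '[[-10,0,30,0,0,0],[0,0,0,0,0,0],[0,0,0,0,0,0]]'; python3 -c "
from station import workorder;print(workorder.job_done())"
```

```text
t: 25.25
eef_pos: [0.532, -0.1742, 0.3392]
ee_rot: [-3.141, 0.646, -3.087]
force: [-0.1, -0.3, -0.2]
width: 0.0267
the job is handed in; nothing more can be done
None
```

The three conical washers are on the rod in the order asked, and the job was handed in at about 25 s of the 72 s allowed. The first and third have the yellow hollow face towards the flange; the second has it away.

- **How it was done:** Each washer was lifted from the rack by its top rim. It was threaded over the rod nose and let go 45–62 mm from the flange, so it slid home under its own weight. No force reading I took came near the limits.
- **Seating:** The last side view from the wrist camera shows:
  - the first washer's rim against the flange;
  - the first and second washers crown to crown, with an even gap of about 8 mm at the rims;
  - the second and third washers rim to rim.

  The front of the pack lies within about 2 mm of where my rod fit puts a fully home pack.
- **Rest of the bench:** The bronze ring is still in its slot, and I saw nothing else moved in the parts of the bench in that last picture. I did not check every other object again.
- **Inconclusive checks:** An edge-strength check of the first washer in the scene camera could not tell whether it was home. A check of the second washer's yellow area in the same camera was only good to several mm. I relied on the pictures for the first and on the side view for the second. I did not push the pack afterwards, because it already looked home.

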